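Close up the service tool case

ROBOT

A 6-joint arm with a two-finger parallel gripper is mounted at the origin on the work surface. World frame = base frame: x ahead of the robot, y to its left, z up, the work surface at z = 0. Lengths are in m, angles in degrees, forces in N, time in s.
With the tool pointing down it reaches from about 0.3 to 0.75 m from the base axis. Payload 8.5 kg.
Tool frame: the origin (TCP) lies between the finger pads; the fingertips stand 19 mm ahead of it and the grasp point (between the pads) is the TCP; z points along the fingers, y is the direction in which the jaws open and shut (so a half turn about z gives the same grasp; the last joint's range is limited). The gripper opens to 85 mm and grips with 20 to 120 N. Pads are 22 mm wide; open, the fingers measure 114 mm over their backs; the gripper's body (76 mm by 85 mm) begins 54 mm behind the grasp point. The pads swing forward as they close: fully open they stand 13 mm farther back than shut.
Start: joints at [-77.882, 21.807, 74.336, -0, 83.858, -12.336], TCP at [0.228, -0.501, 0.25] pointing down, gripper open.
Joint ranges: [-178.18, 178.18], [-50.72, 133.34], [12.68, 142.11], [-81.47, 261.47], [9.98, 163.14], [-165.26, 165.26]. Speed limits (degrees/s): [136.94, 136.94, 180, 180, 180, 180].

INTERFACE

Orientations are given as a 3x3 rotation matrix whose columns are the frame's x, y, z axes.
In Python, from rig import env gives the robot as it stands.
- The arm moves only by the shell command python3 -m pendant 'ROWS' [OPENING] [FORCE]. ROWS is JSON, a list of rows, each a list of 2 entries, a list of its own where there are three numbers: the shift along the tool's x, y, z scaled (see below), then the turn, a rotation vector about the tool's x, y, z scaled (see below). A call has 1 to 20 rows; each row shifts and turns the commanded pose from where the row before left it, along the tool's axes as they then stand; what a row does not reach is not made up. The controller multiplies each number of a shift by 0.1 m and each number of a turn by pi/2 rad. A row lasts 1/8 s, in which the tool goes at most 62.5 mm and 10.7 degrees, less where a joint would pass 70% of its speed; a pose out of reach is approached as far as the arm can. A call with a number of a shift or a turn outside -1 to 1 is refused whole. A call with a gripper value outside its range is refused whole. OPENING is the gripper command: -1 is shut, 1 is fully open, values between are in proportion, set as the call begins (- or left out, the last holds). The fingers move at their own pace and stop on an object; FORCE is the grip in N (left out, the last holds). Time passes only in rows, so rows that do not move let the fingers close. It gives the time, the measured TCP pose, the force and the opening at its end, in the units of the state.
- env.observe(): the state, without advancing time (a new reading comes with each control period).
- env.get_image(name): name is "scene" or "top" or "wrist"; returns a dict with "image" (384x512x3 uint8, red, green, blue), "K" (3x3 intrinsics, pixels), "distortion" ([k1, k2, p1, p2, k3] as OpenCV has them; the pictures are not rectified), "R" (3x3) and "t" (3): a world point X has camera coordinates R X + t. Camera axes: x right, y down, z forward; pixel columns grow to the right and rows downward; lengths in m; the calibration is good to about 2 mm. A picture is of the moment at which its call begins. There is no depth.
- env.close_job(): hands the job in, once; it reports no verdict.
The state is a dict: "time_s": time; "q": joint angles; "qvel": joint speeds; "joint_efforts": joint torques, N m; "position": TCP position; "tool_rot": TCP orientation; "ft_force": force on the tool from outside, world axes, zero at the start; "wrist_torque": the same for the moment, N m; "grip_width": finger opening in m.
Only numpy, scipy, OpenCV 4.12 (cv2) and the standard library are available. Lean on these libraries where they do the work, as an engineer would, in place of code of your own. Each camera call takes 0.05 s, during which the arm holds its last target.

TASK

The repair is finished, so close up the green steel tool case: with the fingertips push its upright tool board down flat into the case first, with the lid still standing open, then swing the lid over and press it fully shut without slamming it. This is pushing work only: never take the board or the lid between the fingers, pick nothing up, do not shift the case, and leave the tools and parts in and around it where they are.

Things in the scene. Friction and masses are not known exactly. Their poses are not given: they have to be found in the camera images.
- case: Tool case, green sheet steel, loose on the bench (6 kg; slides only if shoved hard). 340 mm long (its x), 230 deep (y), 85 high without lid, walls 4 mm, open on top. Origin: centre of underside, z up. Front wall (-y) has a handle and two draw latches, sticking out up to 22 mm, to be left alone; lid hinge along the +y wall. Yaw 0: its axes are the world's; turned up to 20 degrees either way.
- board (a joint): Angle (rad) of the tool board: 0 = folded flat on its ledges in the case (the stop), 1.57 = upright, 1.80 = limit, leaning out over the front. Starts near upright. The line from hinge to free edge runs at this angle above the case's +y. Stiff hinge: it stays where it is left and must be pushed all the way down; 4 to 7 N at the free edge moves it.
- board_hinge (a point): Middle of the tool board's hinge line, which runs along the case's x just inside the front wall: at x 0, y -103.5 mm, z 70 mm in the case's frame. Axes as for board_edge.
- board_edge (a point): Middle of the board's free edge, on its plain outer face. Aluminium panel 305 mm long (along the hinge), 185 from hinge to free edge, 4 thick. Axes: x along the hinge, y hinge to edge, z out of the outer face. That face looks to the case's front (-y) when upright, up when folded (72 mm above the bench, edge 29 mm short of the rear wall). The inner face carries screwdrivers reaching 30 mm off it.
- lid (a joint): Angle (rad) of the lid: 0 = fully shut on the rim (the stop), 1.57 = upright, 1.95 = limit, leaning back. Starts leaning back a little past upright. The line from hinge to free edge runs at this angle above the case's -y. Friction stay: it stays where it is left and must be pushed all the way; 5 to 7 N at the free edge moves it. It cannot be shut while the board stands up: the two meet.
- lid_hinge (a point): Middle of the lid's hinge line, which runs along the case's x outside the rear wall: at x 0, y +119 mm, z 85 mm in the case's frame. Axes as for lid_edge.
- lid_edge (a point): Middle of the lid's free edge, on its outer face. Shallow green steel pan 344 mm long (along the hinge), 234 from hinge to free edge, 30 thick over the skirt; its flat outer face is 30 mm off the hinge line. Axes: x along the hinge, y edge to hinge, z out of the outer face. That face looks to the case's rear (+y) when open (edge about 310 mm above the bench), up when shut (115 mm above it).
- pliers: Bystander: blue-handled pliers, 170 mm long, lying loose on the floor of the case, under where the board comes down. Origin: underside, near the pivot.
- spanner: Bystander: steel spanner, 190 mm long, lying loose on the floor of the case. Origin: centre of its underside.
- roller: Bystander: bare aluminium roller, 48 mm across and 66 mm high, standing on the bench off the case's +x end. Origin: centre of its underside.
- screwdriver: Bystander: black-handled screwdriver, 200 mm long, lying on the bench behind the case, under the leaning lid. Origin: under its middle.
- jar: Bystander: glass jar, 60 mm across and 85 mm high, standing on the bench behind the case. Origin: centre of its underside.
- file: Bystander: flat file with a wooden handle, 230 mm long, lying on the bench in front of the case. Origin: under its middle.
- hex_key: Bystander: L-shaped hex key, 100 by 30 mm of 6 mm bar, lying on the bench off the case's +x end. Origin: under the middle of its long leg.
- grease_tin: Bystander: bare metal tin, 68 mm across and 75 mm high, standing on the bench in front of the case. Origin: centre of its underside.

How it is judged:
By the outcome, as a careful person would: the job done as asked, in the order asked, and still so for the second after the job is handed in, with the robot touching nothing.
It also fails if it takes over 56 s, if anything falls off the work surface, if the arm or the gripper's body presses on something with over 40 N, if the wrist force passes 120 N, or if a joint passes its speed limit or range.

## Working session

There is one attempt and no reset: what is moved stays moved. The work goes in short steps, Python scripts to look and compute and a shell command to move; the robot and the scene stay as the last step left them, time stands still between calls to the robot, and variables do not carry over. Pictures are saved under pics/ and viewed, and the job is handed in when it is done.

```bash
ls; mkdir -p pics; python3 - <<'E'
from rig import env
import cv2
s=env.observe(); print(s)
for n in ["scene","top","wrist"]:
    d=env.get_image(n); cv2.imwrite(f"pics/{n}0.png",d["image"][:,:,::-1]); print(n,d["K"].tolist(),d["distortion"],d["R"].tolist(),d["t"])
E
```

```text
pics
{'time_s': 0.0, 'q': array([-7.78810047e+01,  2.18414814e+01,  7.43848671e+01,  1.78235546e-03,
        8.38581346e+01, -1.23376123e+01]), 'qvel': array([-0.01295447,  0.02503659,  0.05059651, -0.01601772, -0.05957489,
        0.03535071]), 'joint_efforts': array([ 7.93235213e-04, -4.48459482e+01, -2.31277370e+01, -6.79967775e-05,
        4.74560176e-03, -2.87837722e-06]), 'position': array([ 0.22763425, -0.50039241,  0.24970649]), 'tool_rot': array([[ 9.10276510e-01,  4.14000722e-01, -2.79321857e-04],
       [ 4.14000672e-01, -9.10275423e-01,  1.44813891e-03],
       [ 3.45270731e-04, -1.43384626e-03, -9.99998912e-01]]), 'ft_force': array([ 0.47661344, -0.12303124,  1.15907236]), 'wrist_torque': array([-0.01303241,  0.00717516, -0.00425376]), 'grip_width': 0.08552557681183001}
scene [[347.59294548791894, 0.0, 253.32539211973958], [0.0, 347.59294548791894, 190.35372225052902], [0.0, 0.0, 1.0]] [-0.05546617  0.          0.          0.          0.        ] [[-0.26979498263478374, 0.9628656321015581, -0.010022068786586543], [0.8270215632095882, 0.22637545149348196, -0.5145770000179
[... 245 characters left out ...]
   0.          0.          0.        ] [[-0.0029646705058232136, -0.9999930214130159, 0.00227329145940282], [-0.9954100801109798, 0.002733613406178351, -0.09566242612017949], [0.09565554423160813, -0.0025464648069537335, -0.9954112378181903]] [8.28980985e-05 6.39376227e-01 1.21642167e+00]
wrist [[317.79518825125103, 0.0, 261.4319029053782], [0.0, 317.79518825125103, 188.73449437802046], [0.0, 0.0, 1.0]] [0.00720475 0.         0.         0.         0.        ] [[0.41447184904911966, -0.9100604988638943, -0.0017247473453832374], [-0.8787085003825572, -0.4006848468575465, 0.2594668087717272], [-0.2368215735553733, -0.10602613784509157, -0.9657504855771041]] [-0.54899944 -0.03411105  0.37883848]
```

View pics/scene0.png

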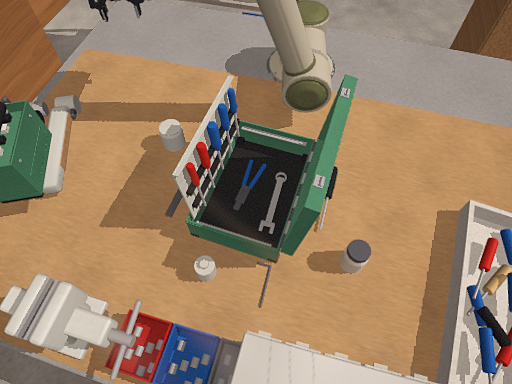

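View pics/top0.png

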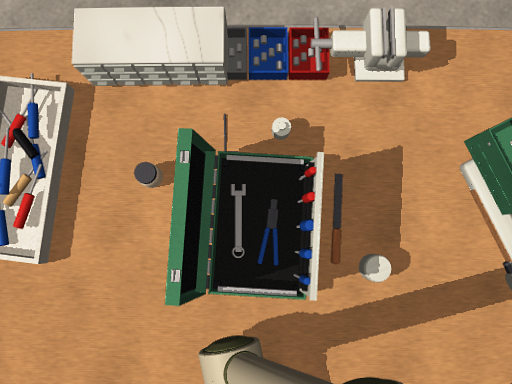

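View pics/wrist0.png

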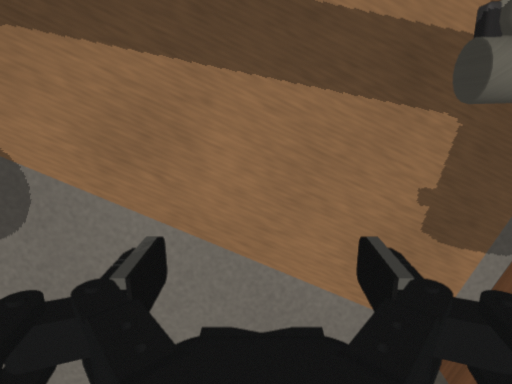

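The scene view shows the case with its board upright on the left and its lid leaning back on the right. In the top view the board edge runs from about (320,152) to (313,300), and the lid runs from about (185,130) to (170,304). I'll zoom in to get the corners.

```bash
python3 - <<'E'
import cv2
a=cv2.imread("pics/top0.png")[115:315,150:400]; cv2.imwrite("pics/topz.png",cv2.resize(a,None,fx=3,fy=3,interpolation=cv2.INTER_CUBIC)[:600,:750])
a=cv2.imread("pics/scene0.png")[65:265,160:370]; cv2.imwrite("pics/scenez.png",cv2.resize(a,None,fx=3,fy=3,interpolation=cv2.INTER_CUBIC))
E
```

```text
(no output)
```

View pics/topz.png

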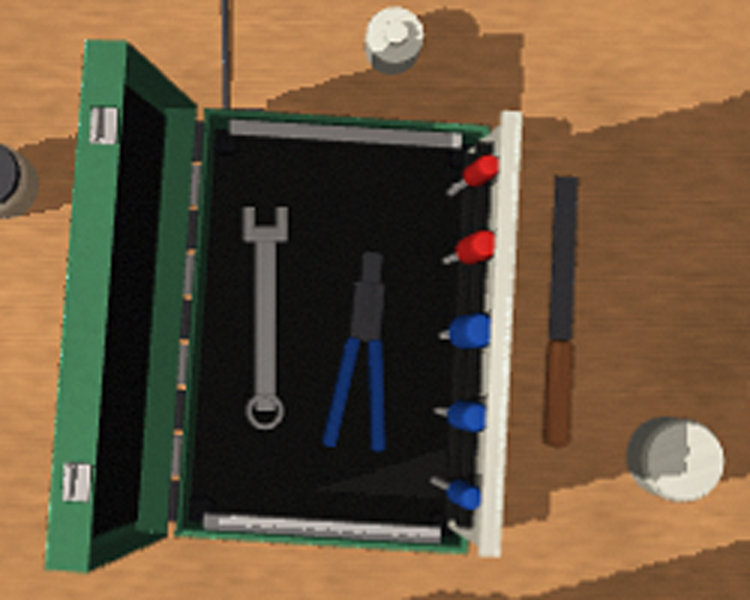

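View pics/scenez.png

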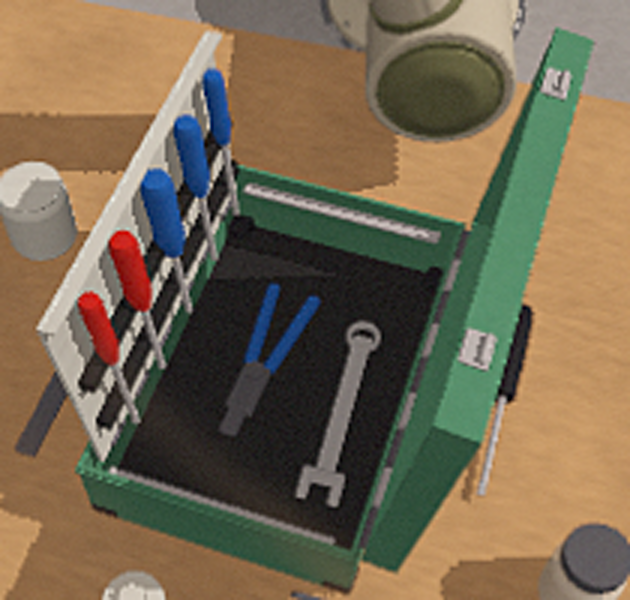

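```bash
cat > h.py <<'E'
import numpy as np, cv2
from rig import env
def cams():
    return {n:env.get_image(n) for n in ["top","scene"]}
def ray(d,p):
    u=cv2.undistortPoints(np.array([[p]],float),d["K"],d["distortion"])[0,0]
    R=d["R"];return -R.T@d["t"], R.T@np.array([u[0],u[1],1])
def plane(d,p,z):
    c,v=ray(d,p); return c+v*(z-c[2])/v[2]
def tri(d1,p1,d2,p2):
    c1,v1=ray(d1,p1);c2,v2=ray(d2,p2)
    s=np.linalg.lstsq(np.c_[v1,-v2],c2-c1,rcond=None)[0]
    a=c1+s[0]*v1;b=c2+s[1]*v2
    return (a+b)/2,np.linalg.norm(a-b)
def proj(d,X):
    return cv2.projectPoints(np.array([X],float),cv2.Rodrigues(d["R"])[0],d["t"],d["K"],d["distortion"])[0].ravel()
def tz(x,y): return ((x+.5)/3-.5+150,(y+.5)/3-.5+115)
def sz(x,y): return ((x+.5)/3-.5+160,(y+.5)/3-.5+65)
E
python3 - <<'E'
from h import *
np.set_printoptions(precision=4,suppress=True)
c=cams();T=c["top"];S=c["scene"]
print("cams",-T["R"].T@T["t"],-S["R"].T@S["t"])
for n,p in dict(rear_px=(205,108),rear_mx=(178,535),fr_px=(490,128),fr_mx=(468,552)).items(): print(n,plane(T,tz(*p),.085))
for n,p in dict(rear_mx=(467,225),fr_mx=(238,165),fr_px=(82,462),rear_px=(357,548)).items(): print("scene",n,plane(S,sz(*p),.085))
for n,a,b in [("board+x",(522,112),(40,330)),("board-x",(498,557),(212,32)),("lid+x outer",(85,40),(482,440)),("lid-x outer",(45,570),(595,40)),("lid+x inner",(127,40),(437,430)),("lid-x inner",(88,570),(557,28))]:
    print(n,*tri(T,tz(*a),S,sz(*b)))
for n,a,z in [("jar",(0,182),.085),("tin",(690,458),.075),("roller",(395,32),.066)]: print(n,plane(T,tz(*a),z))
print(plane(T,(146,174),.085))
E
```

```text
cams [0.5201 0.0014 1.272 ] [1.023  0.1199 0.8259]
rear_px [0.7342 0.0887 0.085 ]
rear_mx [0.393  0.1088 0.085 ]
fr_px [ 0.7173 -0.142   0.085 ]
fr_mx [ 0.379  -0.1202  0.085 ]
scene rear_mx [0.397  0.1124 0.085 ]
scene fr_mx [ 0.3821 -0.1097  0.085 ]
scene fr_px [ 0.7142 -0.1383  0.085 ]
scene rear_px [0.7266 0.0887 0.085 ]
board+x [ 0.7004 -0.1435  0.2521] 0.0017365887674870497
board-x [ 0.3949 -0.1218  0.2521] 0.0034068130043909844
lid+x outer [0.7385 0.1506 0.3145] 0.000911540619574322
lid-x outer [0.3951 0.1733 0.3119] 0.00014784585186398592
lid+x inner [0.7385 0.1242 0.3133] 0.0014121872854568854
lid-x inner [0.3958 0.145  0.3167] 8.596540397768035e-06
jar [0.6743 0.2541 0.085 ]
tin [ 0.451  -0.3006  0.075 ]
roller [ 0.801  -0.0668  0.066 ]
[0.6776 0.2631 0.085 ]
```

Both views agree: the case yaw is about -3.7°, its centre is at about (0.5555, -0.016), the board is near 1.645 rad and the lid near 1.70 rad. I'll shut the gripper, align the tool with the case (tool x to case +y, tool y to case +x) and move to the front of the board.

```bash
python3 -m pendant '[[[0,0,0],[0,0,-0.1145]],[[0,0,0],[0,0,-0.1145]],[[0,0,0],[0,0,-0.1145]],[[0,0,0],[0,0,-0.1145]],[[0,0,0],[0,0,-0.1145]],[[0,0,0],[0,0,-0.1145]],[[0.32,0.29,0],[0,0,0]],[[0.32,0.29,0],[0,0,0]],[[0.32,0.29,0],[0,0,0]],[[0.32,0.29,0],[0,0,0]],[[0.32,0.29,0],[0,0,0]],[[0.32,0.29,0],[0,0,0]],[[0.32,0.29,0],[0,0,0]],[[0.32,0.29,0],[0,0,0]],[[0.32,0.29,0],[0,0,0]],[[0,0,0],[0,0,0]]]' -1 40
cat >> h.py <<'E'
C=np.array([.5555,-.0158]); YAW=np.deg2rad(-3.7)
RC=np.array([[np.cos(YAW),-np.sin(YAW),0],[np.sin(YAW),np.cos(YAW),0],[0,0,1]])
def case(p): return RC.T@(np.asarray(p)-[C[0],C[1],0])
def st():
    np.set_printoptions(precision=4,suppress=True)
    s=env.observe(); p=s["position"];R=s["tool_rot"]
    print("t",round(s["time_s"],2),"tcp case",case(p),"tip case",case(p+.019*R[:,2]),"F case",RC.T@s["ft_force"],"w",round(s["grip_width"],4)); print("Rtool in case\n",RC.T@R); print("q",s["q"])
E
python3 -c "
from h import *
st()"
```

```text
time_s: 2.25
position: [0.5081, -0.2282, 0.25]
tool_rot: [[0.061, 0.998, -0.0], [0.998, -0.061, 0.0], [0.0, -0.0, -1.0]]
ft_force: [-1.4, -0.3, -0.3]
grip_width: 0.0001
t 2.25 tcp case [-0.0336 -0.215   0.25  ] tip case [-0.0336 -0.215   0.231 ] F case [-1.3346 -0.3417 -0.3344] w 0.0001
Rtool in case
 [[-0.0033  1.     -0.0001]
 [ 1.      0.0033  0.0005]
 [ 0.0005 -0.0001 -1.    ]]
q [-36.3714  22.5347  73.2184   0.0206  84.2657 -32.8627]
```

```bash
python3 -m pendant '[[[0.23,0.17,0.04],[0,0,0]],[[0.22,0.16,0.04],[0,0,0]],[[0,0,0],[0,0.0926,0]],[[0,0,0],[0,0.0926,0]],[[0,0,0],[0,0.0926,0]],[[0,0,0],[0,0,0]]]'
python3 - <<'E'
from h import *
st()
d=env.get_image("scene"); cv2.imwrite("pics/s1.png",d["image"][:,:,::-1])
E
cat > arc.py <<'E'
# tip path for pushing board; prints tool-axis deltas (units 0.1 m)
import numpy as np,sys
def rows(pts,phi):
    c,s=np.cos(phi),np.sin(phi)
    for a,b in zip(pts[:-1],pts[1:]):
        dy,dz=b-a; print([round((dy*c+dz*s)*10,3),0,round((dy*s-dz*c)*10,3)],"->",b.round(4))
def board(th,r,phi,half=.011):
    u=np.array([np.cos(th),np.sin(th)]); n=np.array([-np.sin(th),np.cos(th)])
    x=np.array([np.cos(phi),np.sin(phi)])
    return np.array([-.1035,.07])+r*u+n*(.002+abs(half*(x@n)))
E
python3 - <<'E'
from arc import *
phi=np.deg2rad(25)
start=np.array([-.162,.2248])
pts=[start]+[board(np.deg2rad(t),.15,phi) for t in np.arange(94,-1,-4.7)]
rows(pts,phi)
E
```

```text
time_s: 3.0
position: [0.542, -0.1895, 0.2412]
tool_rot: [[0.063, 0.998, 0.027], [0.904, -0.068, 0.422], [0.422, -0.002, -0.906]]
ft_force: [-0.1, 0.4, 0.6]
grip_width: 0.0002
t 3.0 tcp case [-0.0023 -0.1742  0.2412] tip case [-0.0023 -0.1662  0.2239] F case [-0.0929  0.4117  0.6201] w 0.0002
Rtool in case
 [[ 0.0041  1.     -0.0001]
 [ 0.9064 -0.0037  0.4225]
 [ 0.4225 -0.0018 -0.9064]]
q [-39.5677  29.0463  67.4987  20.2342  98.2038 -35.3371]
[np.float64(0.299), 0, np.float64(0.206)] -> [-0.1262  0.2188]
[np.float64(0.12), 0, np.float64(0.041)] -> [-0.1136  0.2201]
[np.float64(0.117), 0, np.float64(0.051)] -> [-0.1008  0.2204]
[np.float64(0.113), 0, np.float64(0.061)] -> [-0.088   0.2196]
[np.float64(0.107), 0, np.float64(0.071)] -> [-0.0753  0.2177]
[np.float64(0.101), 0, np.float64(0.08)] -> [-0.0627  0.2147]
[np.float64(0.094), 0, np.float64(0.089)] -> [-0.0504  0.2106]
[np.float64(0.087), 0, np.float64(0.097)] -> [-0.0384  0.2054]
[np.float64(0.078), 0, np.float64(0.105)] -> [-0.0269  0.1992]
[np.float64(0.069), 0, np.float64(0.112)] -> [-0.016  0.192]
[np.float64(0.059), 0, np.float64(0.117)] -> [-0.0057  0.1839]
[np.float64(0.049), 0, np.float64(0.122)] -> [0.0039 0.1749]
[np.float64(0.038), 0, np.float64(0.126)] -> [0.0127 0.165 ]
[np.float64(0.027), 0, np.float64(0.129)] -> [0.0205 0.1544]
[np.float64(0.015), 0, np.float64(0.131)] -> [0.0275 0.1432]
[np.float64(0.004), 0, np.float64(0.126)] -> [0.0331 0.1319]
[np.float64(-0.005), 0, np.float64(0.114)] -> [0.0375 0.1214]
[np.float64(-0.014), 0, np.float64(0.113)] -> [0.041  0.1105]
[np.float64(-0.023), 0, np.float64(0.112)] -> [0.0437 0.0994]
[np.float64(-0.031), 0, np.float64(0.11)] -> [0.0455 0.0881]
[np.float64(-0.039), 0, np.float64(0.108)] -> [0.0465 0.0766]
```

View pics/s1.png

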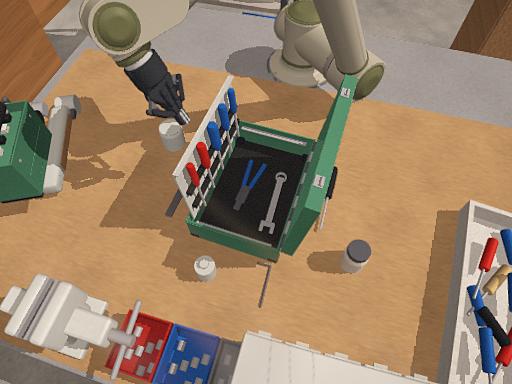

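The scene view has the gripper in front of the board at about (185,120). The elbow, near (360,80), looks close to the lid, so I'll check from the top.

```bash
python3 - <<'E'
from h import *
d=env.get_image("top"); cv2.imwrite("pics/t1.png",d["image"][:,:,::-1])
E
```

```text
(no output)
```

View pics/t1.png

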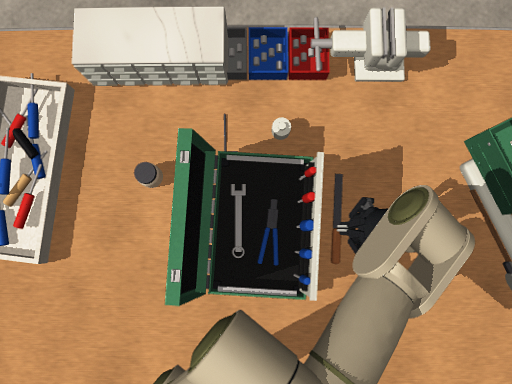

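The top view shows the tip in front of the board at about (340,228). The elbow sits well above and short of the lid. I'll start pushing.

```bash
python3 -m pendant '[[[0.11,0,0.07],[0,0,0]],[[0.11,0,0.07],[0,0,0]],[[0.11,0,0.07],[0,0,0]],[[0.12,0,0.041],[0,0,0]],[[0.117,0,0.051],[0,0,0]],[[0.113,0,0.061],[0,0,0]],[[0.107,0,0.071],[0,0,0]]]'
python3 - <<'E'
from h import *
st()
for n in ["scene","top"]:
  d=env.get_image(n); cv2.imwrite(f"pics/{n}2.png",d["image"][:,:,::-1])
E
```

```text
time_s: 3.98
position: [0.5485, -0.0972, 0.2362]
tool_rot: [[0.059, 0.998, 0.027], [0.904, -0.065, 0.422], [0.422, 0.0, -0.906]]
ft_force: [0.0, -3.1, -1.9]
grip_width: -0.0001
t 3.98 tcp case [-0.0017 -0.0817  0.2362] tip case [-0.0017 -0.0736  0.2189] F case [ 0.2079 -3.109  -1.8938] w -0.0001
Rtool in case
 [[ 0.0004  1.      0.0002]
 [ 0.9064 -0.0004  0.4225]
 [ 0.4225  0.0001 -0.9064]]
q [-31.7971  26.0828  73.5378  21.9119  92.5512 -29.4491]
```

View pics/scene2.png

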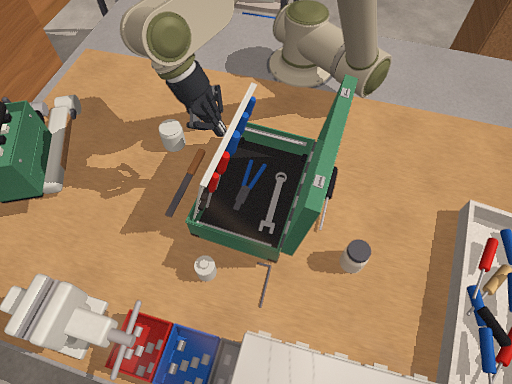

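The board is tilting inward with about 4 N of contact, its edge now from (255,88) to (203,183). I'll continue along the arc.

```bash
python3 -m pendant '[[[0.101,0,0.08],[0,0,0]],[[0.094,0,0.089],[0,0,0]],[[0.087,0,0.097],[0,0,0]],[[0.078,0,0.105],[0,0,0]],[[0.069,0,0.112],[0,0,0]],[[0.059,0,0.117],[0,0,0]],[[0.049,0,0.122],[0,0,0]],[[0.038,0,0.126],[0,0,0]]]'
python3 - <<'E'
from h import *
st()
for n in ["scene","top"]:
  d=env.get_image(n); cv2.imwrite(f"pics/{n}3.png",d["image"][:,:,::-1])
E
```

```text
time_s: 5.08
position: [0.5542, -0.0094, 0.1831]
tool_rot: [[0.059, 0.998, 0.027], [0.904, -0.065, 0.422], [0.423, -0.0, -0.906]]
ft_force: [0.1, -2.5, 1.7]
grip_width: 0.0
t 5.08 tcp case [-0.0017  0.0063  0.1831] tip case [-0.0017  0.0143  0.1659] F case [ 0.2408 -2.4932  1.7077] w 0.0
Rtool in case
 [[ 0.0001  1.      0.0001]
 [ 0.9062 -0.0002  0.4229]
 [ 0.4229 -0.     -0.9062]]
q [-23.5073  27.2289  81.1719  23.7326  81.3665 -25.4424]
```

View pics/scene3.png

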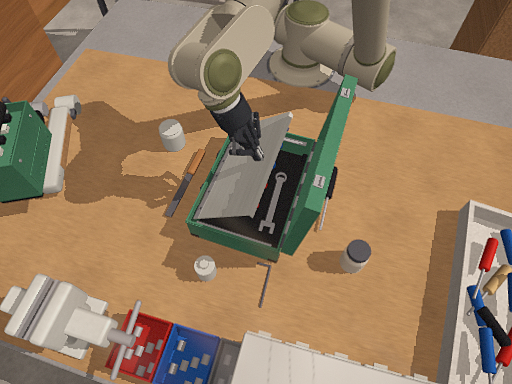

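View pics/top3.png

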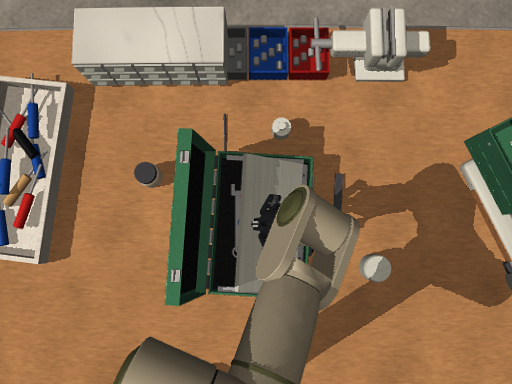

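Now the board is about 40° above flat, with the tip near its free edge at (258,155) in the scene view, and everything else is still in place. I'll go down to the stop and slow at the end.

```bash
python3 -m pendant '[[[0.027,0,0.129],[0,0,0]],[[0.015,0,0.131],[0,0,0]],[[0.004,0,0.126],[0,0,0]],[[-0.005,0,0.114],[0,0,0]],[[-0.014,0,0.113],[0,0,0]],[[-0.012,0,0.056],[0,0,0]],[[-0.011,0,0.056],[0,0,0]],[[-0.015,0,0.055],[0,0,0]],[[-0.016,0,0.055],[0,0,0]],[[-0.019,0,0.05],[0,0,0]],[[-0.019,0,0.04],[0,0,0]],[[0,0,0],[0,0,0]]]'
python3 - <<'E'
from h import *
st()
E
```

```text
time_s: 6.68
position: [0.5563, 0.0229, 0.0968]
tool_rot: [[0.059, 0.998, 0.027], [0.904, -0.065, 0.422], [0.423, -0.0, -0.906]]
ft_force: [-0.6, -0.5, 0.8]
grip_width: 0.0001
t 6.67 tcp case [-0.0017  0.0387  0.0968] tip case [-0.0017  0.0467  0.0796] F case [-0.5997 -0.5718  0.7911] w 0.0001
Rtool in case
 [[ 0.0004  1.     -0.    ]
 [ 0.9063 -0.0004  0.4226]
 [ 0.4226 -0.0002 -0.9063]]
q [-20.2566  33.0802  87.5095  25.7044  69.0523 -27.9006]
```

```bash
python3 -m pendant '[[[-0.0085,0,0.018],[0,0,0]],[[-0.0085,0,0.018],[0,0,0]],[[0,0,0],[0,0,0]]]'; python3 -m pendant '[[[-0.0085,0,0.018],[0,0,0]],[[0,0,0],[0,0,0]]]'
python3 - <<'E'
from h import *
st()
for n in ["scene","top"]:
  d=env.get_image(n); cv2.imwrite(f"pics/{n}4.png",d["image"][:,:,::-1])
E
```

```text
time_s: 7.05
position: [0.5563, 0.0229, 0.0931]
tool_rot: [[0.059, 0.998, 0.027], [0.904, -0.065, 0.422], [0.423, 0.0, -0.906]]
ft_force: [0.4, 0.0, -0.6]
grip_width: -0.0
time_s: 7.3
position: [0.5564, 0.0229, 0.0922]
tool_rot: [[0.058, 0.998, 0.028], [0.904, -0.065, 0.422], [0.423, 0.001, -0.906]]
ft_force: [-2.3, -1.0, 10.3]
grip_width: -0.0002
t 7.3 tcp case [-0.0016  0.0387  0.0922] tip case [-0.0015  0.0467  0.075 ] F case [-2.2322 -1.1721 10.3424] w -0.0002
Rtool in case
 [[-0.0004  1.      0.001 ]
 [ 0.9061 -0.0001  0.4231]
 [ 0.4231  0.0011 -0.9061]]
q [-20.2701  33.4425  87.7841  25.8677  68.4446 -28.2764]
```

```bash
python3 -m pendant '[[[-0.0085,0,0.018],[0,0,0]],[[0,0,0],[0,0,0]]]'
python3 - <<'E'
from h import *
st()
for n in ["scene","top"]:
  d=env.get_image(n); cv2.imwrite(f"pics/{n}4.png",d["image"][:,:,::-1])
E
```

```text
time_s: 7.65
position: [0.5565, 0.0229, 0.0919]
tool_rot: [[0.057, 0.998, 0.029], [0.904, -0.064, 0.423], [0.424, 0.002, -0.906]]
ft_force: [-7.7, -3.2, 25.6]
grip_width: -0.0002
t 7.65 tcp case [-0.0015  0.0387  0.0919] tip case [-0.0014  0.0468  0.0747] F case [-7.4498 -3.7123 25.6061] w -0.0002
Rtool in case
 [[-0.0013  1.      0.0021]
 [ 0.9058  0.0003  0.4237]
 [ 0.4237  0.0024 -0.9058]]
q [-20.2864  33.4652  87.8309  25.9431  68.3532 -28.3985]
```

View pics/scene4.png

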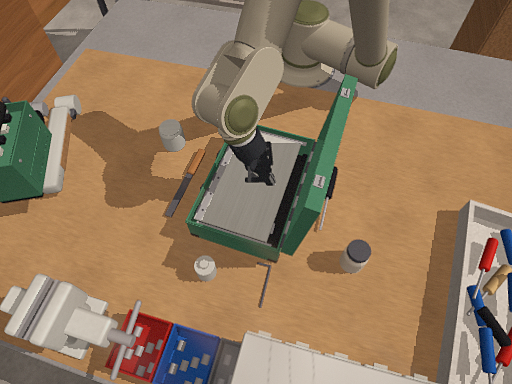

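The board is on its stop: 26 N moved it only 0.3 mm, and the picture shows it flat. I'll rise clear and reverse the tilt up high before crossing the lid.

```bash
python3 -m pendant '[[[0.05,0,-0.1],[0,0,0]],[[0.174,0,-0.374],[0,0,0]],[[0.174,0,-0.374],[0,0,0]],[[0.174,0,-0.374],[0,0,0]],[[0.174,0,-0.374],[0,0,0]],[[0.174,0,-0.374],[0,0,0]],[[0.174,0,-0.374],[0,0,0]],[[0.174,0,-0.374],[0,0,0]],[[0.12,0,-0.27],[0,0,0]],[[0,0,0],[0,-0.111,0]],[[0,0,0],[0,-0.111,0]],[[0,0,0],[0,-0.111,0]],[[0,0,0],[0,-0.111,0]],[[0,0,0],[0,-0.111,0]],[[0,0,0],[0,0,0]]]'
python3 - <<'E'
from h import *
st()
for n in ["scene","top"]:
  d=env.get_image(n); cv2.imwrite(f"pics/{n}5.png",d["image"][:,:,::-1])
E
```

```text
time_s: 9.62
position: [0.5563, 0.0242, 0.4176]
tool_rot: [[0.055, 0.998, -0.028], [0.905, -0.062, -0.421], [-0.422, -0.002, -0.907]]
ft_force: [-0.5, 0.0, -1.4]
grip_width: -0.0001
t 9.62 tcp case [-0.0018  0.04    0.4176] tip case [-0.0018  0.032   0.4004] F case [-0.4836 -0.0182 -1.3702] w -0.0001
Rtool in case
 [[-0.0035  1.     -0.0008]
 [ 0.9068  0.0028 -0.4215]
 [-0.4215 -0.0022 -0.9068]]
q [  0.7149  21.734   51.141  -26.1246 107.3878  -3.6475]
```

View pics/scene5.png

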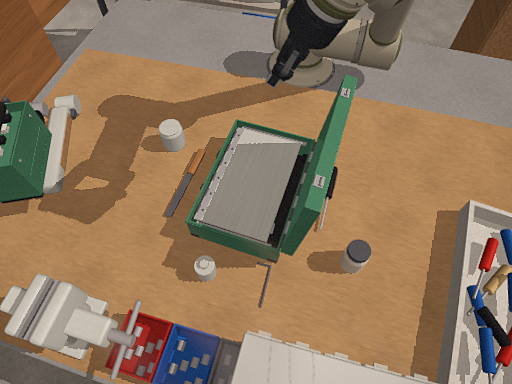

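View pics/top5.png

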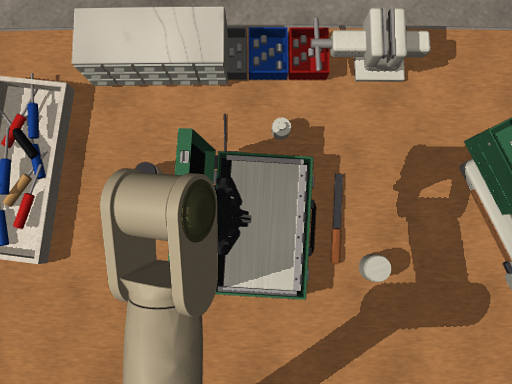

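The board stays flat in both views and is clear of the arm. I'll cross over the lid.

```bash
python3 -m pendant '[[[0.344,0,-0.16],[0,0,0]],[[0.344,0,-0.16],[0,0,0]],[[0.344,0,-0.16],[0,0,0]],[[0.344,0,-0.16],[0,0,0]],[[0.344,0,-0.16],[0,0,0]],[[0.09,0,-0.04],[0,0,0]],[[0,0,0],[0,0,0]]]'
python3 - <<'E'
from h import *
st()
for n in ["scene","top"]:
  d=env.get_image(n); cv2.imwrite(f"pics/{n}6.png",d["image"][:,:,::-1])
E
```

```text
time_s: 10.6
position: [0.5696, 0.2208, 0.4185]
tool_rot: [[0.059, 0.998, -0.028], [0.905, -0.065, -0.42], [-0.421, -0.0, -0.907]]
ft_force: [0.5, -1.4, -0.0]
grip_width: -0.0001
t 10.6 tcp case [-0.0012  0.237   0.4185] tip case [-0.0012  0.229   0.4012] F case [ 0.5918 -1.3693 -0.011 ] w -0.0001
Rtool in case
 [[ 0.0008  1.     -0.0004]
 [ 0.9071 -0.0009 -0.421 ]
 [-0.421  -0.     -0.9071]]
q [ 18.8617  32.2864  33.3859 -27.0875 121.4122   9.7408]
```

View pics/scene6.png

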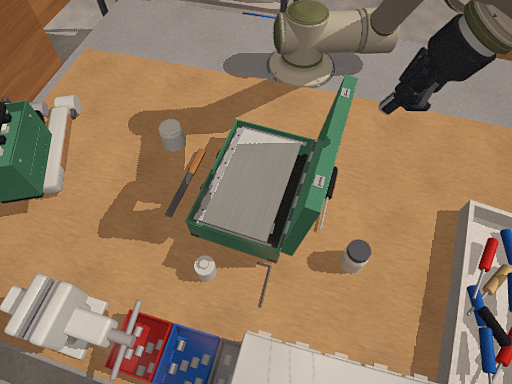

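The tip is behind the lid, at about (388,108) in the scene view, and clear of it. Next I'll work out the lid arc.

```bash
cat >> arc.py <<'E'
def lid(th,r,phi,half=.011):
    u=np.array([-np.cos(th),np.sin(th)]); n=np.array([np.sin(th),np.cos(th)])
    x=np.array([np.cos(phi),np.sin(phi)])
    return np.array([.119,.085])+r*u+n*(.03+abs(half*(x@n)))
E
python3 - <<'E'
from arc import *
phi=np.deg2rad(-25)
f=lid(np.deg2rad(97.2),.2,phi)
pts=[np.array([.229,.4012]),np.array([.225,f[1]]),f+[.012,0]]+[lid(np.deg2rad(t),.2,phi) for t in list(np.arange(97.2,0,-4.05))+[0]]
rows(pts,phi)
E
```

```text
[np.float64(0.483), 0, np.float64(1.13)] -> [0.225  0.2784]
[np.float64(-0.261), 0, np.float64(0.122)] -> [0.1962 0.2784]
[np.float64(-0.109), 0, np.float64(0.051)] -> [0.1842 0.2784]
[np.float64(-0.145), 0, np.float64(0.022)] -> [0.1701 0.2825]
[np.float64(-0.144), 0, np.float64(0.033)] -> [0.1557 0.2856]
[np.float64(-0.141), 0, np.float64(0.043)] -> [0.1411 0.2877]
[np.float64(-0.138), 0, np.float64(0.053)] -> [0.1264 0.2887]
[np.float64(-0.134), 0, np.float64(0.064)] -> [0.1115 0.2886]
[np.float64(-0.129), 0, np.float64(0.073)] -> [0.0967 0.2874]
[np.float64(-0.124), 0, np.float64(0.083)] -> [0.0819 0.2851]
[np.float64(-0.118), 0, np.float64(0.092)] -> [0.0674 0.2817]
[np.float64(-0.111), 0, np.float64(0.101)] -> [0.0531 0.2773]
[np.float64(-0.103), 0, np.float64(0.109)] -> [0.0391 0.2718]
[np.float64(-0.095), 0, np.float64(0.116)] -> [0.0256 0.2653]
[np.float64(-0.086), 0, np.float64(0.123)] -> [0.0125 0.2578]
[np.float64(-0.077), 0, np.float64(0.129)] -> [1.000e-04 2.493e-01]
[np.float64(-0.067), 0, np.float64(0.135)] -> [-0.0117  0.2399]
[np.float64(-0.057), 0, np.float64(0.139)] -> [-0.0228  0.2297]
[np.float64(-0.047), 0, np.float64(0.143)] -> [-0.033   0.2187]
[np.float64(-0.036), 0, np.float64(0.146)] -> [-0.0425  0.2069]
[np.float64(-0.025), 0, np.float64(0.146)] -> [-0.0509  0.1948]
[np.float64(-0.015), 0, np.float64(0.134)] -> [-0.0579  0.1832]
[np.float64(-0.006), 0, np.float64(0.135)] -> [-0.0642  0.1712]
[np.float64(0.003), 0, np.float64(0.136)] -> [-0.0697  0.1588]
[np.float64(0.012), 0, np.float64(0.135)] -> [-0.0743  0.146 ]
[np.float64(0.021), 0, np.float64(0.134)] -> [-0.0781  0.133 ]
[np.float64(0.03), 0, np.float64(0.133)] -> [-0.081   0.1196]
```

```bash
python3 -m pendant '[[[0.121,0,0.283],[0,0,0]],[[0.121,0,0.283],[0,0,0]],[[0.121,0,0.283],[0,0,0]],[[0.121,0,0.283],[0,0,0]],[[-0.13,0,0.061],[0,0,0]],[[-0.13,0,0.061],[0,0,0]],[[0,0,0],[0,0,0]]]'
python3 - <<'E'
from h import *
st()
for n in ["scene","top"]:
  d=env.get_image(n); cv2.imwrite(f"pics/{n}7.png",d["image"][:,:,::-1])
E
```

```text
time_s: 11.58
position: [0.5673, 0.1875, 0.2972]
tool_rot: [[0.062, 0.998, -0.026], [0.905, -0.067, -0.42], [-0.421, 0.003, -0.907]]
ft_force: [-0.5, 0.5, -0.3]
grip_width: -0.0001
t 11.57 tcp case [-0.0013  0.2036  0.2972] tip case [-0.0013  0.1956  0.28  ] F case [-0.5432  0.4186 -0.3284] w -0.0001
Rtool in case
 [[ 0.0034  1.      0.0016]
 [ 0.9071 -0.0024 -0.421 ]
 [-0.421   0.0028 -0.9071]]
q [ 16.0909  30.6338  55.4306 -23.8972 101.7125  16.6562]
```

View pics/scene7.png

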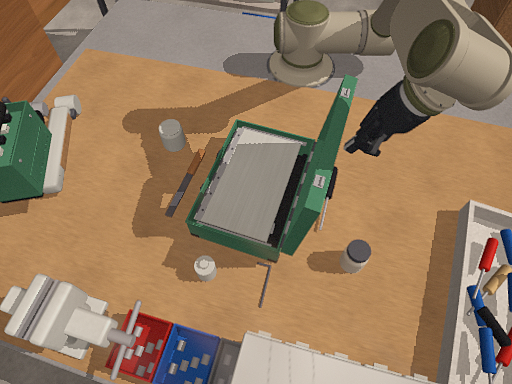

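View pics/top7.png

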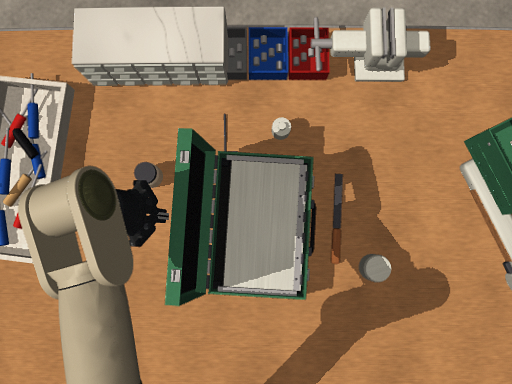

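The tip is just behind the lid's outer face at about (355,148) in the scene and (166,216) in the top view. Pushing now.

```bash
python3 -m pendant '[[[-0.06,0,0.028],[0,0,0]],[[-0.06,0,0.025],[0,0,0]],[[-0.145,0,0.022],[0,0,0]],[[-0.144,0,0.033],[0,0,0]],[[-0.141,0,0.043],[0,0,0]],[[-0.138,0,0.053],[0,0,0]],[[-0.134,0,0.064],[0,0,0]]]'
python3 - <<'E'
from h import *
st()
for n in ["scene","top"]:
  d=env.get_image(n); cv2.imwrite(f"pics/{n}8.png",d["image"][:,:,::-1])
E
```

```text
time_s: 12.55
position: [0.5613, 0.1038, 0.305]
tool_rot: [[0.057, 0.998, -0.028], [0.906, -0.063, -0.419], [-0.42, -0.001, -0.908]]
ft_force: [0.6, 5.9, -2.4]
grip_width: 0.0001
t 12.55 tcp case [-0.0019  0.1197  0.305 ] tip case [-0.0019  0.1118  0.2878] F case [ 0.2278  5.95   -2.445 ] w 0.0001
Rtool in case
 [[-0.0014  1.     -0.0005]
 [ 0.9077  0.0011 -0.4196]
 [-0.4196 -0.0011 -0.9077]]
q [  8.4972  26.2438  61.6999 -24.3981  96.9888  10.1672]
```

View pics/scene8.png

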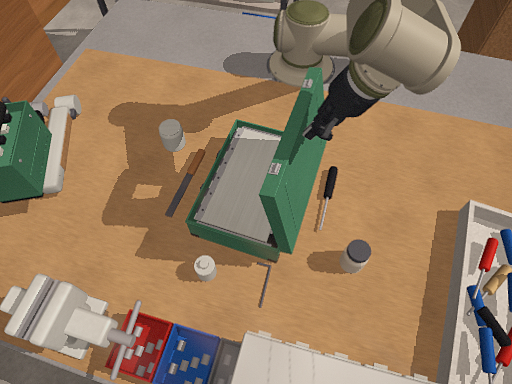

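The lid is moving under about 6 N and has passed upright, with the screwdriver and jar undisturbed. Continuing.

```bash
python3 -m pendant '[[[-0.129,0,0.073],[0,0,0]],[[-0.124,0,0.083],[0,0,0]],[[-0.118,0,0.092],[0,0,0]],[[-0.111,0,0.101],[0,0,0]],[[-0.103,0,0.109],[0,0,0]],[[-0.095,0,0.116],[0,0,0]],[[-0.086,0,0.123],[0,0,0]],[[-0.077,0,0.129],[0,0,0]],[[-0.067,0,0.135],[0,0,0]],[[-0.057,0,0.139],[0,0,0]]]'
python3 - <<'E'
from h import *
st()
for n in ["scene","top"]:
  d=env.get_image(n); cv2.imwrite(f"pics/{n}9.png",d["image"][:,:,::-1])
E
```

```text
time_s: 13.9
position: [0.5528, -0.0313, 0.2461]
tool_rot: [[0.059, 0.998, -0.027], [0.905, -0.065, -0.421], [-0.422, 0.0, -0.907]]
ft_force: [0.1, 3.6, 0.3]
grip_width: 0.0001
t 13.9 tcp case [-0.0017 -0.0156  0.2461] tip case [-0.0017 -0.0237  0.2289] F case [-0.0982  3.5842  0.259 ] w 0.0001
Rtool in case
 [[ 0.0004  1.     -0.0001]
 [ 0.9066 -0.0005 -0.422 ]
 [-0.422   0.0001 -0.9066]]
q [ -4.9864  24.3091  74.8005 -25.2743  81.213    2.7355]
```

View pics/scene9.png

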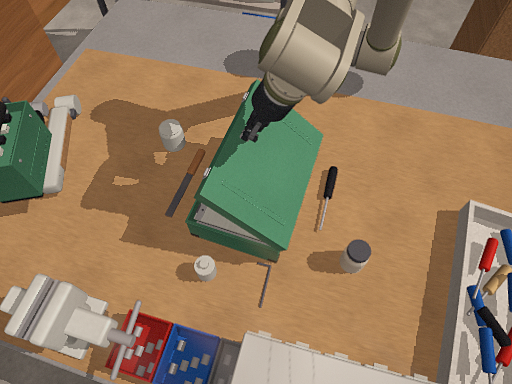

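The lid is about 33° open and held by the tip at about (252,133). I'll carry on and slow down near shut.

```bash
python3 -m pendant '[[[-0.047,0,0.143],[0,0,0]],[[-0.036,0,0.146],[0,0,0]],[[-0.025,0,0.146],[0,0,0]],[[-0.0075,0,0.067],[0,0,0]],[[-0.0075,0,0.067],[0,0,0]],[[-0.003,0,0.067],[0,0,0]],[[-0.003,0,0.067],[0,0,0]],[[0.0015,0,0.068],[0,0,0]],[[0.0015,0,0.068],[0,0,0]],[[0.004,0,0.045],[0,0,0]],[[0.004,0,0.045],[0,0,0]],[[0.004,0,0.045],[0,0,0]],[[0.007,0,0.045],[0,0,0]],[[0.007,0,0.045],[0,0,0]],[[0.007,0,0.045],[0,0,0]],[[0,0,0],[0,0,0]]]'
python3 -c "
from h import *
st()"
```

```text
time_s: 16.0
position: [0.5492, -0.0856, 0.1497]
tool_rot: [[0.059, 0.998, -0.028], [0.905, -0.065, -0.421], [-0.422, -0.001, -0.907]]
ft_force: [0.5, 0.2, -0.6]
grip_width: 0.0
t 16.0 tcp case [-0.0018 -0.0701  0.1497] tip case [-0.0018 -0.0781  0.1324] F case [ 0.4853  0.2435 -0.5952] w 0.0
Rtool in case
 [[ 0.0001  1.     -0.0008]
 [ 0.9067 -0.0004 -0.4218]
 [-0.4218 -0.0007 -0.9067]]
q [-10.6809  29.1771  84.0786 -27.2528  66.1479   4.101 ]
```

```bash
python3 -m pendant '[[[0.006,0,0.02],[0,0,0]],[[0.006,0,0.02],[0,0,0]],[[0.007,0,0.02],[0,0,0]],[[0.007,0,0.02],[0,0,0]],[[0.007,0,0.018],[0,0,0]],[[0.007,0,0.018],[0,0,0]],[[0,0,0],[0,0,0]]]'
python3 -c "
from h import *
st()"
```

```text
time_s: 16.88
position: [0.5491, -0.0866, 0.1376]
tool_rot: [[0.059, 0.998, -0.028], [0.905, -0.065, -0.421], [-0.421, -0.0, -0.907]]
ft_force: [0.5, -0.0, -0.0]
grip_width: 0.0003
t 16.88 tcp case [-0.0018 -0.0711  0.1376] tip case [-0.0018 -0.0791  0.1204] F case [ 0.4736 -0.0001 -0.002 ] w 0.0003
Rtool in case
 [[ 0.0001  1.     -0.0005]
 [ 0.9069 -0.0003 -0.4214]
 [-0.4214 -0.0004 -0.9069]]
q [-10.7924  30.0119  84.925  -27.5843  64.5879   4.8428]
```

```bash
python3 -m pendant '[[[0.0085,0,0.018],[0,0,0]],[[0.0043,0,0.009],[0,0,0]],[[0,0,0],[0,0,0]]]';python3 -m pendant '[[[0.0043,0,0.009],[0,0,0]],[[0,0,0],[0,0,0]]]';python3 -m pendant '[[[0.0043,0,0.009],[0,0,0]],[[0,0,0],[0,0,0]]]'
python3 -c "
from h import *
st()"
```

```text
time_s: 17.25
position: [0.5492, -0.0868, 0.1354]
tool_rot: [[0.059, 0.998, -0.027], [0.905, -0.065, -0.421], [-0.422, 0.0, -0.906]]
ft_force: [-0.7, -0.5, 6.3]
grip_width: -0.0001
time_s: 17.5
position: [0.5492, -0.0868, 0.1352]
tool_rot: [[0.059, 0.998, -0.026], [0.904, -0.065, -0.422], [-0.423, 0.001, -0.906]]
ft_force: [-3.2, 0.9, 11.1]
grip_width: 0.0001
time_s: 17.75
position: [0.5493, -0.0868, 0.135]
tool_rot: [[0.06, 0.998, -0.026], [0.904, -0.065, -0.423], [-0.424, 0.002, -0.906]]
ft_force: [-5.6, 2.3, 18.3]
grip_width: -0.0
t 17.75 tcp case [-0.0016 -0.0713  0.135 ] tip case [-0.0016 -0.0793  0.1178] F case [-5.7018  1.9018 18.263 ] w -0.0
Rtool in case
 [[ 0.0011  1.      0.0016]
 [ 0.9059 -0.0003 -0.4235]
 [-0.4235  0.0019 -0.9059]]
q [-10.766   30.1881  85.1578 -27.8328  64.1331   5.199 ]
```

Resistance is rising like a hard stop. One more small press, then I'll release straight up.

```bash
python3 -m pendant '[[[0.0043,0,0.009],[0,0,0]],[[0,0,0],[0,0,0]]]';python3 -m pendant '[[[-0.021,0,-0.045],[0,0,0]],[[-0.04,0,-0.09],[0,0,0]],[[-0.16,0,-0.36],[0,0,0]],[[-0.16,0,-0.36],[0,0,0]],[[-0.16,0,-0.36],[0,0,0]],[[-0.16,0,-0.36],[0,0,0]],[[0.3,0,-0.36],[0,0,0]],[[0.4,0,-0.36],[0,0,0]],[[0.5,0,-0.2],[0,0,0]],[[0.5,0,-0.2],[0,0,0]],[[0,0,0],[0,0,0]]]'
python3 - <<'E'
from h import *
st()
for n in ["scene","top"]:
  d=env.get_image(n); cv2.imwrite(f"pics/{n}10.png",d["image"][:,:,::-1])
E
```

```text
time_s: 18.0
position: [0.5493, -0.0869, 0.1349]
tool_rot: [[0.06, 0.998, -0.025], [0.904, -0.065, -0.423], [-0.424, 0.003, -0.906]]
ft_force: [-7.7, 3.4, 24.3]
grip_width: -0.0002
time_s: 19.38
position: [0.5623, 0.1204, 0.3333]
tool_rot: [[0.054, 0.998, -0.027], [0.905, -0.06, -0.42], [-0.421, -0.002, -0.907]]
ft_force: [-0.3, -0.7, -0.2]
grip_width: -0.0002
t 19.38 tcp case [-0.002   0.1363  0.3333] tip case [-0.002   0.1283  0.3161] F case [-0.2899 -0.6738 -0.2354] w -0.0002
Rtool in case
 [[-0.0047  1.      0.0005]
 [ 0.9069  0.0045 -0.4213]
 [-0.4213 -0.0015 -0.9069]]
q [ 10.0998  26.3288  57.0458 -24.7097 101.7695   9.5103]
```

View pics/scene10.png

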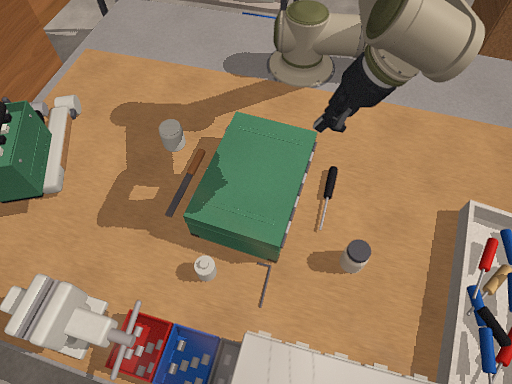

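View pics/top10.png

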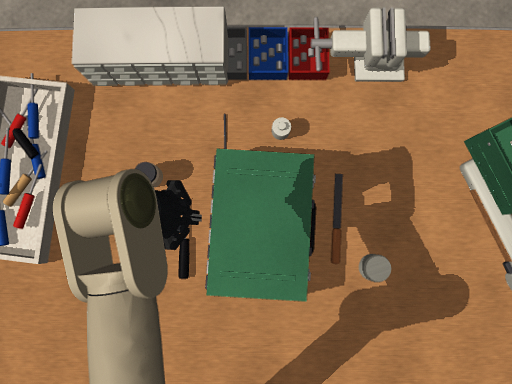

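The lid looks fully shut and the bystanders are where they started. I'll check the lid's edge height and whether the case moved.

```bash
python3 - <<'E'
from h import *
a=cv2.imread("pics/top10.png")[130:315,190:340]; cv2.imwrite("pics/topz10.png",cv2.resize(a,None,fx=3,fy=3,interpolation=cv2.INTER_CUBIC))
a=cv2.imread("pics/scene10.png")[100:270,175:330]; cv2.imwrite("pics/scenez10.png",cv2.resize(a,None,fx=3,fy=3,interpolation=cv2.INTER_CUBIC))
a=cv2.imread("pics/top0.png").astype(int);b=cv2.imread("pics/top10.png").astype(int)
T=env.get_image("top");S=env.get_image("scene")
for cy in (-.115,.119):
  for cx in (-.172,.172):
    X=RC@np.array([cx,cy,.115])+[C[0],C[1],0]
    print("expected",cx,cy,((proj(T,X)-[190,130])*3).round(),((proj(S,X)-[175,100])*3).round())
E
```

```text
expected -0.172 -0.115 [350. 514.] [182.  30.]
expected 0.172 -0.115 [373.  73.] [ 23. 344.]
expected -0.172 0.119 [ 47. 495.] [429.  93.]
expected 0.172 0.119 [77. 54.] [315. 438.]
```

View pics/topz10.png

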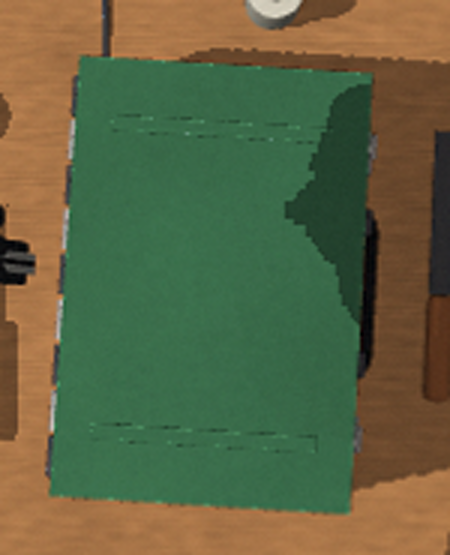

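View pics/scenez10.png

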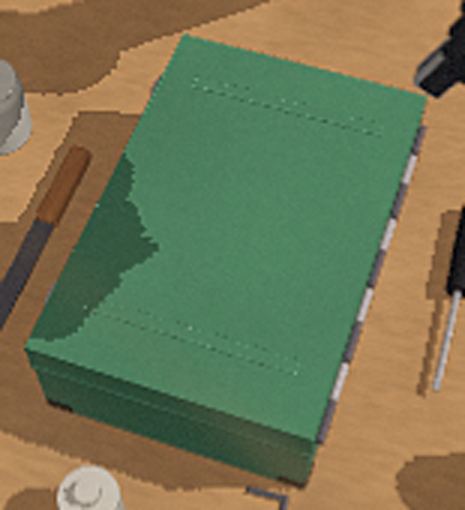

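The lid corners match the shut prediction within about 1.7 px, with no gap at the front and the case not visibly moved. The robot is clear, so I'll hand in.

```bash
python3 -c "
from rig import env
print(env.close_job())"
```

```text
the job is handed in; nothing more can be done
None
```

The tool case is closed and the job is handed in at about 19.5 s of the 56 s allowed. With the gripper shut, I pushed the board down flat with the fingertips while the lid stood open. I then crossed over the lid, swung it down from behind, slowed near the rim and pressed it shut.

**Last checks:**
- **Board:** it reached a firm stop, where about 26 N moved it only 0.3 mm. It stayed flat in the pictures after I released it.
- **Lid:** it also reached a firm stop, at about 24 N. After release, its corners were within about 2 px of where a fully shut lid should appear in both views, and no gap shows at the front.
- **Case and loose parts:** the case shows no visible shift. The roller, screwdriver, jar, file, hex key and grease tin look unmoved by eye; I did not measure them. The pliers and spanner inside are hidden under the board, so I could not check them at the end.
- **Robot:** at hand-in it stood about 0.2 m above the lid, touching nothing.

No check failed. The one small disagreement was that both stops came about 2 mm lower at the fingertip than I had calculated, which is within the calibration error.

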